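# Sort capped sample tubes into a tray and slide the tray into its bay

## Task

Take the three sample tubes off the organiser's sloping shelf and lay each one flat in the tray compartment whose floor has the colour of its cap, without letting any tube fall. Then slide the loaded tray by its handle squarely into the bay under the shelf, fully home, so that its front wall is flush with the organiser's front. Leave the bottle, the wrap roll and the glove box where they stand.

Things in the scene. Friction and masses are not known exactly. Their poses are not given: they have to be found in the camera images.
- organiser: fixed clear and white acrylic organiser, 224 mm wide (y), with a sloping tube shelf, a roof plate over it and a tray bay under it. Origin on the bench at the middle of its front; x points inwards (away from the robot at yaw 0), y to its left, z up. No side walls beside the shelf
- shelf (a point): middle of the shelf's lower edge, on its upper surface, 60 mm above the organiser's origin. The shelf rises with x at 35 degrees; grey lip 14 mm high. Tubes lie up the slope at y = -60, 0, 60 mm (centres at organiser x = 39, z = 98 mm), ribs 8 mm high beside cap and upper end; a tube's middle 60 mm is free on both sides
- roof_edge (a point): middle of the lower front edge of the clear roof plate (front edge grey), at organiser x = 35, z = 208 mm. The roof is 6 mm thick, runs back to x = 131 mm over the shelf's full width, on two rear posts: a vertical gripper at a tube strikes it, one leaning at the slope's angle, square to the shelf, passes below it
- bay (a point): middle of the mouth of the tray bay under the shelf, on the bench, at the organiser's origin, axes as the organiser's. The bay is 212 mm wide between its side walls (flared guides 13 mm ahead of the mouth), about 50 mm high, open in front, 130 mm deep to the back stop; the tray slides on the bench
- tray: loose white tray on the bench, 128 mm (x) by 200 mm (y), 250 g, rim 18 mm high, floor and walls 4 mm thick, split by a 4 mm wall along x into two compartments each 120 x 94 mm inside, centred at y = +49 and -49 mm. Origin at the centre of its underside, z up; its handle is on the -x side (towards the robot), and its +x side goes into the bay first
- tray_front (a point): middle of the outer face of the tray's front wall (the wall on the handle's side), at the height of its underside, 64 mm from the tray's origin along -x; flush with bay when home
- tray_handle (a point): top centre of the tray's grey handle, 75 mm above the bench: an upright plate 8 mm thick (tray x), 40 mm wide (tray y), standing 40 mm in front of the tray's front wall on a stem 10 mm high and 30 mm wide
- red_liner: loose red plastic floor plate lying in one of the tray's two compartments (left or right varies): it marks that compartment as the one for red caps. 117 x 90 x 3 mm; origin at the centre of its underside, z up, x along the tray's x
- blue_liner: loose blue plastic floor plate lying in one of the tray's two compartments (left or right varies): it marks that compartment as the one for blue caps. 117 x 90 x 3 mm; origin at the centre of its underside, z up, x along the tray's x
- red_tube_a: glass sample tube, 106 mm long overall, 17 mm diameter, 30 g, with a red cap (18 mm diameter, 22 mm long) at its -x end. Origin on the tube's axis at mid-length; x along the axis, pointing away from the cap. At the start it lies on the organiser's sloping shelf, cap down-slope
- red_tube_b: glass sample tube, 106 mm long overall, 17 mm diameter, 30 g, with a red cap (18 mm diameter, 22 mm long) at its -x end. Origin on the tube's axis at mid-length; x along the axis, pointing away from the cap. At the start it lies on the organiser's sloping shelf, cap down-slope
- blue_tube: glass sample tube, 106 mm long overall, 17 mm diameter, 30 g, with a blue cap (18 mm diameter, 22 mm long) at its -x end. Origin on the tube's axis at mid-length; x along the axis, pointing away from the cap. At the start it lies on the organiser's sloping shelf, cap down-slope
- sanitiser: bystander: clear bottle with a blue cap, 64 mm diameter, 170 mm high; origin at the centre of its underside
- wrap_roll: bystander: brown roll of wrap standing on end, 72 mm diameter, 75 mm high; origin at the centre of its underside
- glove_box: bystander: cardboard glove box with a blue band, 120 x 240 x 90 mm; origin at the centre of its underside

How it is judged (in metres and radians):
On the way:
1. all three tubes lie flat in the compartments of their cap's colour and are let go, the tray still at least 40 mm short of home (x of red_tube_a in the frame of red_liner between -0.045 and 0.045 m and y of red_tube_a in the frame of red_liner between -0.047 and 0.047 m and z of red_tube_a in the frame of red_liner between 0.004 and 0.03 m and angle between red_tube_a's own x axis and vertical between 1.27 and 1.87 rad and x of red_tube_b in the frame of red_liner between -0.045 and 0.045 m and y of red_tube_b in the frame of red_liner between -0.047 and 0.047 m and z of red_tube_b in the frame of red_liner between 0.004 and 0.03 m and angle between red_tube_b's own x axis and vertical between 1.27 and 1.87 rad and x of blue_tube in the frame of blue_liner between -0.045 and 0.045 m and y of blue_tube in the frame of blue_liner between -0.047 and 0.047 m and z of blue_tube in the frame of blue_liner between 0.004 and 0.03 m and angle between blue_tube's own x axis and vertical between 1.27 and 1.87 rad and contact force between the fingers and red_tube_a below 0.1 N and contact force between the fingers and red_tube_b below 0.1 N and contact force between the fingers and blue_tube below 0.1 N and x of tray_front in the frame of bay below -0.04 m), for 0.2 s.
At the end, for the whole second after the job is handed in: Each tube level (17 deg) over the liner of its cap colour (centre within 45 mm in x, 47 in y, 4-30 mm above its underside), liners flat in the tray; tray flat, its front 8 mm short to 10 mm past the organiser front, within 10 mm sideways and 0.08 rad; tubes and tray below 0.02 m/s (x of red_tube_a in the frame of red_liner between -0.045 and 0.045 m and y of red_tube_a in the frame of red_liner between -0.047 and 0.047 m and z of red_tube_a in the frame of red_liner between 0.004 and 0.03 m and angle between red_tube_a's own x axis and vertical between 1.27 and 1.87 rad and x of red_tube_b in the frame of red_liner between -0.045 and 0.045 m and y of red_tube_b in the frame of red_liner between -0.047 and 0.047 m and z of red_tube_b in the frame of red_liner between 0.004 and 0.03 m and angle between red_tube_b's own x axis and vertical between 1.27 and 1.87 rad and x of blue_tube in the frame of blue_liner between -0.045 and 0.045 m and y of blue_tube in the frame of blue_liner between -0.047 and 0.047 m and z of blue_tube in the frame of blue_liner between 0.004 and 0.03 m and angle between blue_tube's own x axis and vertical between 1.27 and 1.87 rad and z of each of red_liner, blue_liner in the frame of tray below 0.01 m and angle between each of red_liner, blue_liner's own z axis and vertical below 0.1 rad and x of tray_front in the frame of bay between -0.008 and 0.01 m and y of tray_front in the frame of bay between -0.01 and 0.01 m and height (world z) of tray below 0.005 m and angle between the x axis of tray and the x axis of organiser, either way round below 0.08 rad and angle between tray's own z axis and vertical below 0.05 rad and linear speed of each of red_tube_a, red_tube_b, blue_tube, tray below 0.02 m/s); the robot touches nothing.
It fails at once if a bystander is moved more than 30 mm (distance of any of sanitiser, wrap_roll, glove_box from where it was at the start of the episode above 0.03 m).
It fails at once if a tube falls freely, out of the gripper, faster than 1 m/s (a drop of about 50 mm) ((linear speed of red_tube_a above 1 m/s and contact force between the fingers and red_tube_a below 0.1 N) or (linear speed of red_tube_b above 1 m/s and contact force between the fingers and red_tube_b below 0.1 N) or (linear speed of blue_tube above 1 m/s and contact force between the fingers and blue_tube below 0.1 N)).
It also fails if it takes over 72 s, if anything falls off the work surface, if the arm or the gripper's body presses on something with over 40 N, if the wrist force passes 120 N, or if a joint passes its speed limit or range.

## Robot

A 7-joint arm with a two-finger parallel gripper is mounted at the origin on the work surface. World frame = base frame: x ahead of the robot, y to its left, z up, the work surface at z = 0. Lengths are in mm, angles in degrees, forces in N, time in s.
With the tool pointing down it reaches from about 425 to 950 mm from the base axis. Payload 4.7 kg.
Tool frame: the origin (TCP) lies midway between the tips of the shut fingers; the grasp point (between the pads) lies 19 mm behind it (robot.tcp_to_grasp is the distance from the TCP to the grasp point, in mm); z points along the fingers, x is the direction in which the jaws open and shut, and the axes are right-handed (so a half turn about z gives the same grasp; the last joint's range is limited). The gripper opens to 87 mm and grips with 3 to 60 N. Pads are 19 mm wide; open, the fingers measure 117 mm over their backs; the gripper's body (75 mm by 190 mm) begins 51 mm behind the grasp point.
Start: joints at [64.635, 26.849, -2.785, 87.806, 1.381, 65.374, -4.715], TCP at [271.459, -618.029, 222.573] pointing down, gripper open.
Joint ranges: [-148.3, 148.3], [-19.14, 114.17], [-79.39, 73.82], [5.75, 140.21], [-59.74, 239.74], [12.07, 113.84], [-152.46, 152.46]. Speed limits (degrees/s): [147.25, 147.25, 180, 180, 180, 180, 180].

## Interface

Orientations are given as [roll, pitch, yaw] about the fixed x, y, z axes, in that order (R = Rz(yaw) Ry(pitch) Rx(roll)).
In Python, from station import robot, jaws, solve_ik, status, viewer, order gives the robot as it stands. The module is installed in compiled form; this text tells all that it offers. Calls block until the motion is done:
- robot.move_ptp(position, orientation): joint-space move of the TCP to a pose.
- robot.move_straight(position, rotation=None, feed=150, force_limit=None): straight line of the TCP; rotation=None keeps the orientation; feed is the mean speed in mm/s. With force_limit (N) it stops when the force on the tool has changed by that much, and returns True; else False.
- robot.movej(angles): joint-space move.
- jaws.set_gripper(opening, effort=None): finger opening in mm; effort is the grip in N (None keeps the last); returns when the fingers have stopped.
- robot.dwell(seconds).
- solve_ik(position, orientation): joint angles nearest the present ones, or None.
- status.get_state(): the state.
- viewer.camera(name): name is "side" or "top" or "wrist"; returns the picture (400x640x3 uint8, blue, green, red); there is no depth.
- viewer.camera_params(name): a dict with "mtx" (3x3 intrinsics, pixels), "D" ([k1, k2, p1, p2, k3] as OpenCV has them; the pictures are not rectified), "camera_from_world" (4x4, takes a point from world to camera coordinates). Camera axes: x right, y down, z forward; pixel columns grow to the right and rows downward; lengths in mm; the calibration is good to about 2 mm. A picture is of the moment at which its call begins: read the wrist's pose just before it. camera_params takes no time and is no camera call; for the wrist camera it gives the pose at the moment of the call.
A pose or a line that the arm cannot do raises robot.IKError and nothing moves.
- order.job_done(): hands the job in, once; it reports no verdict.
The state is a dict: "time": time; "joint_pos": joint angles; "qd": joint speeds; "tau": joint torques, N m; "ee_pos": TCP position; "tool_rot": TCP orientation; "force": force on the tool from outside, world axes, zero at the start; "moment": the same for the moment, N m; "grip_width": finger opening in mm.
Only numpy, scipy, OpenCV 4.12 (cv2) and the standard library are available. Lean on these libraries where they do the work, as an engineer would, in place of code of your own. Each camera call takes 0.05 s, during which the arm holds its last target.

## Working session

There is one attempt and no reset: what is moved stays moved. The work goes in short steps, each a Python script; the robot and the scene stay as the last script left them, time stands still between calls to the robot, and variables do not carry over. Pictures are saved under pics/ and viewed, and the job is handed in when it is done.

```bash
ls; mkdir -p pics; python3 - <<'E'
from station import robot,jaws,solve_ik,status,viewer,order
import cv2,numpy as np
np.set_printoptions(suppress=True,precision=3)
print(status.get_state())
for n in("side","top","wrist"):
    p=viewer.camera_params(n);im=viewer.camera(n);cv2.imwrite(f"pics/{n}0.png",im)
    print(n,p)
E
```

```text
pics
{'time': 0.0, 'joint_pos': array([64.636, 26.897, -2.785, 87.874,  1.383, 65.375, -4.714]), 'qd': array([-0.016, -0.003, -0.081,  0.152,  0.002, -0.041,  0.009]), 'tau': array([ -0.   , -50.798,  -0.081, -23.616,  -0.061,   0.038,   0.   ]), 'ee_pos': array([ 271.167, -617.478,  221.498]), 'tool_rot': array([179.994,   0.113, -66.287]), 'force': array([-0.05 , -0.406, -0.552]), 'moment': array([ 0.001,  0.033, -0.022]), 'grip_width': 87.1572980507082}
side {'mtx': array([[468.537,   0.   , 325.524],
       [  0.   , 468.537, 198.411],
       [  0.   ,   0.   ,   1.   ]]), 'D': array([-0.041,  0.   ,  0.   ,  0.   ,  0.   ]), 'camera_from_world': array([[   1.   ,   -0.017,    0.01 , -533.803],
       [  -0.005,   -0.724,   -0.69 ,   90.315],
       [   0.019,    0.69 ,   -0.724, 1237.878],
       [   0.   ,    0.   ,    0.   ,    1.   ]])}
top {'mtx': array([[492.297,   0.   , 318.538],
       [  0.   , 492.297, 197.005],
       [  0.   ,   0.   ,   1.   ]]), 'D': array([-0.04,  0.  ,  0.  ,  0.  ,  0.  ]), 'camera_from_world': array([[  -0.007,   -1.   ,    0.016,  -39.516],
       [  -0.988,    0.004,   -0.156,  553.92 ],
       [   0.155,   -0.017,   -0.988, 1364.655],
       [   0.   ,    0.   ,    0.   ,    1.   ]])}
wrist {'mtx': array([[287.589,   0.   , 319.207],
       [  0.   , 287.589, 198.605],
       [  0.   ,   0.   ,   1.   ]]), 'D': array([0.01, 0.  , 0.  , 0.  , 0.  ]), 'camera_from_world': array([[   0.403,   -0.915,   -0.002, -674.902],
       [  -0.888,   -0.392,    0.241,  -28.543],
       [  -0.221,   -0.096,   -0.97 ,  388.731],
       [   0.   ,    0.   ,    0.   ,    1.   ]])}
```

View pics/side0.png

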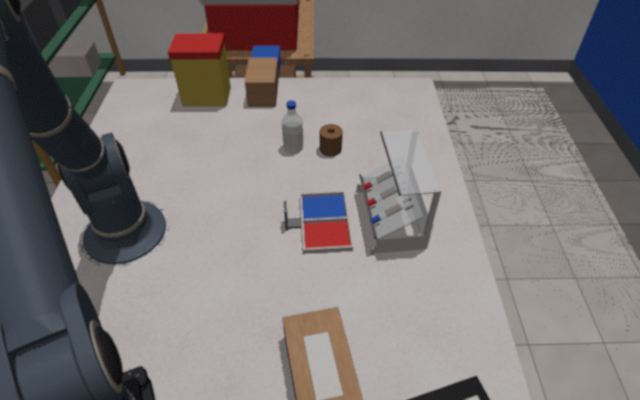

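View pics/top0.png

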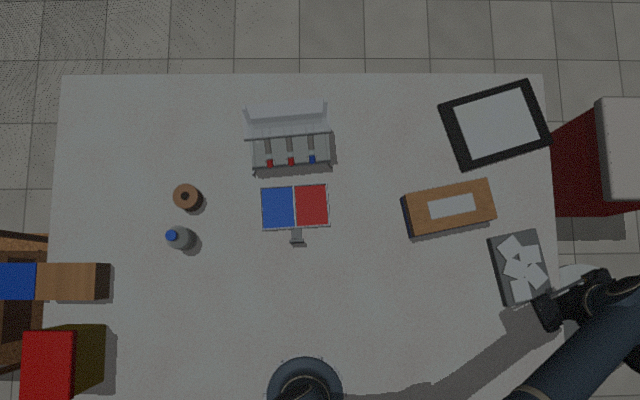

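View pics/wrist0.png

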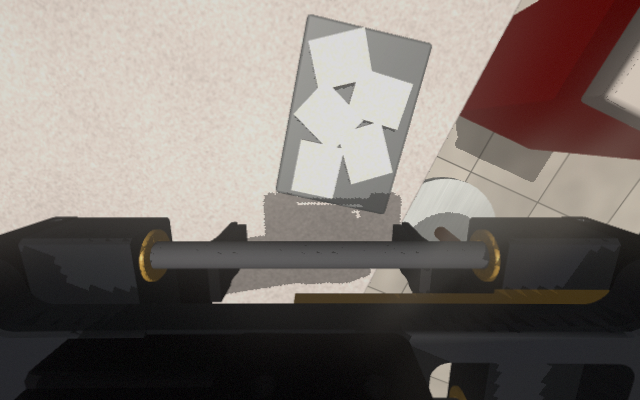

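Top view: the organiser is at about (290,140), the tray at (295,207) with blue on the left (+y) and red on the right. The tube caps are red (269,162), red (291,160) and blue (312,158). Now I'll measure them.

```bash
cat > h.py <<'E'
from station import robot,jaws,solve_ik,status,viewer,order
import cv2,numpy as np,time
from scipy.spatial.transform import Rotation as R
np.set_printoptions(suppress=True,precision=2)
def rays(p,uv):
    uv=np.array(uv,float).reshape(-1,1,2)
    n=cv2.undistortPoints(uv,p["mtx"],np.array(p["D"],float)).reshape(-1,2)
    T=p["camera_from_world"];Rm=T[:3,:3];c=-Rm.T@T[:3,3]
    d=np.c_[n,np.ones(len(n))]@Rm
    return c,d
def onz(p,uv,z):
    c,d=rays(p,uv); return c+d*((z-c[2])/d[:,2])[:,None]
def onplane(p,uv,p0,n):
    c,d=rays(p,uv); return c+d*(((p0-c)@n)/(d@n))[:,None]
def tri(p1,uv1,p2,uv2):
    c1,d1=rays(p1,uv1);c2,d2=rays(p2,uv2);out=[];g=[]
    for a,b in zip(d1,d2):
        A=np.c_[a,-b];s=np.linalg.lstsq(A,c2-c1,rcond=None)[0]
        q1=c1+a*s[0];q2=c2+b*s[1];out.append((q1+q2)/2);g.append(np.linalg.norm(q1-q2))
    return np.array(out),np.array(g)
def proj(p,X):
    T=p["camera_from_world"];r,_=cv2.Rodrigues(T[:3,:3])
    return cv2.projectPoints(np.array(X,float).reshape(-1,1,3),r,T[:3,3],p["mtx"],np.array(p["D"],float))[0].reshape(-1,2)
def masks(im):
    h=cv2.cvtColor(im,cv2.COLOR_BGR2HSV);H,S,V=cv2.split(h)
    r=(((H<8)|(H>172))&(S>150)&(V>60)).astype(np.uint8)
    b=((H>105)&(H<125)&(S>150)&(V>60)).astype(np.uint8)
    return dict(red=r,blue=b)
def blobs(m,amin=15):
    n,l,s,c=cv2.connectedComponentsWithStats(m)
    return [(s[i,4],c[i],l==i) for i in range(1,n) if s[i,4]>=amin]
E
cat > m0.py <<'E'
from h import *
P={n:viewer.camera_params(n) for n in("side","top")}
for n in P:
    im=cv2.imread(f"pics/{n}0.png")
    for k,m in masks(im).items():
        for a,c,mm in blobs(m,10):
            X=onz(P[n],c,7)[0]
            if 400<X[0]<1000 and abs(X[1])<250:
                print(n,k,a,c,X)
                if a>300:
                    r=cv2.minAreaRect(np.argwhere(mm)[:,::-1].astype(np.float32))
                    print(onz(P[n],cv2.boxPoints(r),7))
E
python3 m0.py
```

```text
side red 26 [366.77 185.54] [656.26 164.92   7.  ]
side red 29 [370.45 201.72] [661.61 100.46   7.  ]
side red 999 [326.23 233.85] [535.44 -14.59   7.  ]
[[476.78  22.29   7.  ]
 [594.55  29.94   7.  ]
 [593.98 -49.26   7.  ]
 [481.24 -56.14   7.  ]]
side blue 808 [323.3  206.21] [529.07  84.36   7.  ]
[[471.19 119.41   7.  ]
 [586.13 127.97   7.  ]
 [586.11  51.58   7.  ]
 [475.68  43.8    7.  ]]
side blue 31 [374.55 219.06] [667.41  35.9    7.  ]
top red 35 [290.83 161.4 ] [666.81  38.14   7.  ]
top red 31 [269.55 163.32] [661.21 101.19   7.  ]
top red 1122 [310.85 204.81] [536.44 -20.7    7.  ]
[[590.91  26.79   7.  ]
 [596.52 -61.42   7.  ]
 [482.91 -67.85   7.  ]
 [477.54  19.31   7.  ]]
top blue 29 [311.9  159.34] [672.85 -24.43   7.  ]
top blue 1149 [277.36 207.21] [529.79  77.24   7.  ]
[[584.99 125.33   7.  ]
 [590.19  37.52   7.  ]
 [475.62  30.3    7.  ]
 [470.61 117.06   7.  ]]
```

```bash
python3 - <<'E'
from h import *
P={n:viewer.camera_params(n) for n in("side","top","wrist")}
s=[[366.77,185.54],[370.45,201.72],[374.55,219.06]];t=[[269.55,163.32],[290.83,161.4],[311.9,159.34]]
X,g=tri(P["side"],s,P["top"],t);print(X,g)
v=X[0]-X[2];print(np.linalg.norm(v), np.degrees(np.arctan2(-v[0],v[1])))
yaw=np.arctan2(-v[0],v[1]);ex=np.array([np.cos(yaw),np.sin(yaw),0]);
print("org approx",X.mean(0)-4.6*ex)
W=P["wrist"]["camera_from_world"];st=status.get_state()
Rt=R.from_euler('xyz',st["tool_rot"],degrees=True).as_matrix()
c=-W[:3,:3].T@W[:3,3];print("cam in tool",Rt.T@(c-st["ee_pos"]),"axes",W[:3,:3]@Rt)
for pos,ya in (((560,30,330),4),((500,25,380),4)):
  for y0 in(0,180):
    for tilt in (0,20,35):
      for rr in (90,-90):
        yw=np.radians(ya);
        z=np.array([np.sin(np.radians(tilt))*np.cos(yw),np.sin(np.radians(tilt))*np.sin(yw),-np.cos(np.radians(tilt))])
        x=np.array([-np.sin(yw),np.cos(yw),0])*(1 if rr>0 else -1);y=np.cross(z,x)
        e=R.from_matrix(np.c_[x,y,z]).as_euler('xyz',degrees=True)
        if y0==0: print(pos,tilt,rr,e,solve_ik(pos,e))
E
```

```text
[[645.6   95.42  76.06]
 [650.69  35.38  76.39]
 [656.32 -24.16  76.07]] [0.35 0.03 0.37]
120.05884159570188 5.120811539846509
org approx [646.29  35.13  76.17]
cam in tool [   0.71  -66.81 -161.42] axes [[ 1.   -0.   -0.  ]
 [ 0.    0.97 -0.24]
 [ 0.    0.24  0.97]]
(560, 30, 330) 0 90 [180.   0.  94.] [ 34.8   19.31 -54.55  92.91  16.11  76.14  71.88]
(560, 30, 330) 0 -90 [180.   0. -86.] [  18.87   14.47  -32.34   93.7     7.99   74.15 -100.84]
(560, 30, 330) 20 90 [160.   0.  94.] [ 36.26   4.72 -46.45 107.26   6.95  49.72  80.94]
(560, 30, 330) 20 -90 [-160.    0.  -86.] [ 34.61   4.52 -44.65 107.33   6.58  49.68 -98.79]
(560, 30, 330) 35 90 [145.   0.  94.] [ 29.97  -3.19 -36.47 118.45  -0.3   29.15  87.16]
(560, 30, 330) 35 -90 [-145.    0.  -86.] [ 53.22  -3.37 -57.77 117.72  -4.2   29.11 -88.37]
(500, 25, 380) 0 90 [180.   0.  94.] [ 40.89   9.81 -55.17  95.19   8.19  79.28  78.58]
(500, 25, 380) 0 -90 [180.   0. -86.] [ 25.45   6.92 -36.54  95.83   4.2   78.64 -97.72]
(500, 25, 380) 20 90 [160.   0.  94.] [ 37.23  -5.79 -40.91 108.58  -4.49  55.83  91.66]
(500, 25, 380) 20 -90 [-160.    0.  -86.] [ 42.95  -6.02 -45.83 108.41  -5.43  55.86 -87.22]
(500, 25, 380) 35 90 [145.   0.  94.] [ 22.75 -13.05 -25.63 119.5   -9.16  37.49  95.46]
(500, 25, 380) 35 -90 [-145.    0.  -86.] [ 55.09 -17.29 -48.36 118.59 -27.42  40.43 -66.09]
```

```bash
cat >> h.py <<'E'
def ori(yaw,tilt):
    yw,t=np.radians(yaw),np.radians(tilt)
    z=np.array([np.sin(t)*np.cos(yw),np.sin(t)*np.sin(yw),-np.cos(t)]);x=np.array([-np.sin(yw),np.cos(yw),0])
    return R.from_matrix(np.c_[x,np.cross(z,x),z]).as_euler('xyz',degrees=True)
E
python3 - <<'E'
from h import *
robot.move_ptp((470,25,360),ori(5,15))
p=viewer.camera_params("wrist");im=viewer.camera("wrist");cv2.imwrite("pics/w1.png",im);np.savez("w1.npz",**p)
s=status.get_state();print(s["time"],s["ee_pos"],s["tool_rot"],s["joint_pos"])
E
```

```text
2.6333 [470.2   24.17 359.89] [165.01  -0.03  94.91] [ 39.53  -5.92 -42.95 110.05  -5.05  59.37  93.12]
```

View pics/w1.png

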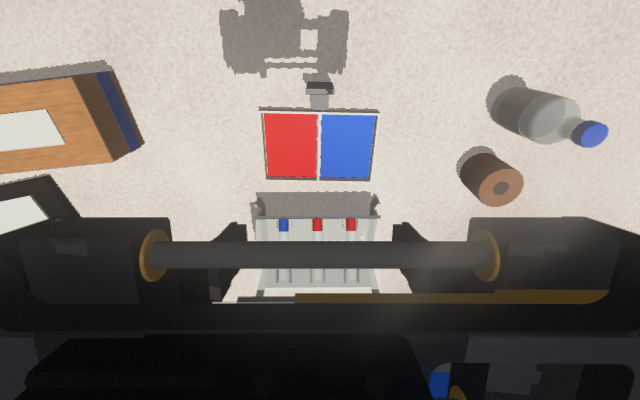

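The wrist view shows the tray with red at (290,145) and blue at (348,147). The caps are blue (284,224), red (317,224) and red (351,224). I'll cross-check positions between the views.

```bash
python3 - <<'E'
from h import *
p=dict(np.load("w1.npz"));im=cv2.imread("pics/w1.png")
P={n:viewer.camera_params(n) for n in("side","top")}
L={}
for k,m in masks(im).items():
    for a,c,mm in blobs(m,25):
        X=onz(p,c,7)[0]
        if 400<X[0]<1000 and abs(X[1])<140:
            print(k,a,c,X)
            if a>600:
                r=cv2.minAreaRect(np.argwhere(mm)[:,::-1].astype(np.float32))
                q=cv2.approxPolyDP(cv2.convexHull(np.argwhere(mm)[:,::-1].astype(np.int32)),6,True).reshape(-1,2)
                Q=onz(p,q,7);print(Q, Q.mean(0))
            else: L[k,round(c[0])]=c
caps=sorted(L.values(),key=lambda c:-c[0]);print(caps)
s=[[366.77,185.54],[370.45,201.72],[374.55,219.06]];t=[[269.55,163.32],[290.83,161.4],[311.9,159.34]]
for n,q in(("side",s),("top",t)):
    print(n,*tri(p,caps,P[n],q))
# predicted organiser features in wrist image
yaw=np.radians(5.1);ex=np.array([np.cos(yaw),np.sin(yaw),0]);ey=np.array([-ex[1],ex[0],0]);O=np.array([646.3,35.1,0])
for nm,(x,y,z) in dict(ll=(0,112,74),lr=(0,-112,74),rl=(35,112,208),rr=(35,-112,208),c0=(39,0,98)).items():
    X=O+ex*x+ey*y+np.array([0,0,z]);print(nm,X,proj(p,X),proj(P["top"],X),proj(P["side"],X))
cv2.imwrite("pics/w1c.png",cv2.resize(im[90:310,230:410],None,fx=2.7,fy=2.7,interpolation=cv2.INTER_CUBIC))
tp=cv2.imread("pics/top0.png");cv2.imwrite("pics/t0c.png",cv2.resize(tp[80:260,220:350],None,fx=3.3,fy=3.3,interpolation=cv2.INTER_CUBIC))
E
```

```text
red 3112 [290.62 144.43] [533.15 -21.25   7.  ]
[[478.36  17.67   7.  ]
 [590.37  26.59   7.  ]
 [595.94 -61.07   7.  ]
 [484.17 -67.77   7.  ]] [537.21 -21.15   7.  ]
red 101 [316.72 224.62] [699.26  38.83   7.  ]
red 95 [350.54 224.44] [692.79 108.07   7.  ]
blue 3049 [345.78 145.34] [526.36  76.2    7.  ]
[[471.6  115.16   7.  ]
 [581.96 123.6    7.  ]
 [589.39  37.79   7.  ]
 [477.34  29.4    7.  ]] [530.07  76.49   7.  ]
blue 85 [282.86 224.79] [705.67 -30.55   7.  ]
[array([350.54, 224.44]), array([316.72, 224.62]), array([282.86, 224.79])]
side [[645.86  94.58  77.29]
 [651.08  35.14  77.28]
 [656.64 -24.36  76.98]] [0.68 1.28 1.54]
top [[644.75  94.74  79.4 ]
 [649.77  35.26  80.25]
 [655.73 -23.99  79.48]] [0.77 0.05 0.3 ]
ll [636.34 146.66  74.  ] [[380.34 220.87]] [[251.41 166.7 ]] [[361.88 173.06]]
lr [656.26 -76.46  74.  ] [[253.3  221.14]] [[330.36 159.54]] [[376.42 235.74]]
rl [671.21 149.77 208.  ] [[395.59 293.99]] [[244.23 142.11]] [[378.75 134.2 ]]
rr [691.12 -73.35 208.  ] [[237.02 294.3 ]] [[331.08 134.36]] [[397.09 196.78]]
c0 [685.15  38.57  98.  ] [[316.85 247.14]] [[289.41 147.6 ]] [[384.35 195.  ]]
```

View pics/w1c.png

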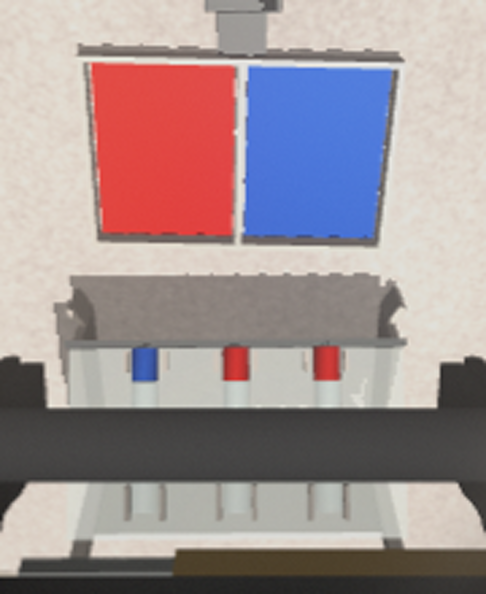

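View pics/t0c.png

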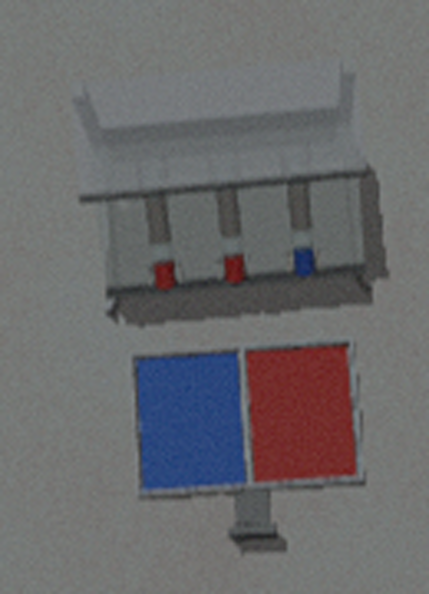

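```bash
python3 - <<'E'
from h import *
p=dict(np.load("w1.npz"));T=viewer.camera_params("top")
for P,f,lo,sgn in((p,"w1",25,1),(T,"top0",10,-1)):
    im=cv2.imread(f"pics/{f}.png")
    for k,m in masks(im).items():
        for a,c,mm in blobs(m,lo):
            if a>200: continue
            X=onz(P,c,76)[0]
            if not(620<X[0]<680 and abs(X[1]-35)<90): continue
            ys,xs=np.nonzero(mm)
            # edge subpixel: average extreme row over central columns
            cols=[x for x in np.unique(xs) if abs(x-c[0])<2.6]
            e=np.mean([(ys[xs==x].max()+.5) if sgn>0 else (ys[xs==x].min()-.5) for x in cols])
            f0=np.mean([(ys[xs==x].min()-.5) if sgn>0 else (ys[xs==x].max()+.5) for x in cols])
            B=onz(P,[c[0],e],87.6)[0]; 
            yaw=np.radians(5.1)
            print(f,k,c,"edge",e,"front row",f0,B,"-> org x at y", B[:2]-8.4*np.array([np.cos(yaw),np.sin(yaw)]))
# lip rows in wrist
g=cv2.cvtColor(cv2.imread("pics/w1.png"),cv2.COLOR_BGR2GRAY)
print(g[208:226,300:304].mean(1).round(), g[208:226,332:336].mean(1).round())
for r in (215,216,217,218,219,220): print(r,onz(p,[334,r],70)[0],onz(p,[334,r],74)[0])
g=cv2.cvtColor(cv2.imread("pics/top0.png"),cv2.COLOR_BGR2GRAY)
print(g[130:146,280:283].mean(1).round())
for r in (135,136,137,138): print(r,onz(T,[281,r],208)[0],onz(T,[281,r],214)[0])
E
```

```text
w1 red [316.72 224.62] edge 230.5 front row 218.5 [657.07  35.94  87.6 ] -> org x at y [648.7   35.19]
w1 red [350.54 224.44] edge 230.5 front row 218.5 [651.97  94.58  87.6 ] -> org x at y [643.6   93.83]
w1 blue [282.86 224.79] edge 230.5 front row 218.5 [662.15 -22.78  87.6 ] -> org x at y [653.78 -23.52]
top0 red [290.83 161.4 ] edge 158.1 front row 164.9 [657.54  34.96  87.6 ] -> org x at y [649.18  34.21]
top0 red [269.55 163.32] edge 160.66666666666666 front row 165.83333333333334 [650.39  94.5   87.6 ] -> org x at y [642.02  93.76]
top0 blue [311.9  159.34] edge 156.3 front row 162.3 [662.52 -24.13  87.6 ] -> org x at y [654.16 -24.88]
[133. 133. 132. 132. 132. 131. 133. 130. 124. 122. 115. 189. 194. 194.
 195. 195. 195. 195.] [130. 129. 132. 133. 134. 134. 134. 128. 124. 123. 124. 189. 196. 196.
 197. 196. 195. 196.]
215 [633.77  64.39  70.  ] [631.28  63.93  74.  ]
216 [635.84  64.62  70.  ] [633.33  64.16  74.  ]
217 [637.91  64.85  70.  ] [635.39  64.39  74.  ]
218 [640.    65.08  70.  ] [637.45  64.62  74.  ]
219 [642.09  65.32  70.  ] [639.53  64.85  74.  ]
220 [644.19  65.55  70.  ] [641.61  65.08  74.  ]
[116. 113. 114. 116. 116. 104.  71.  63.  90. 102. 101. 102. 102. 100.
 100. 101.]
135 [689.74  55.59 208.  ] [688.01  55.23 214.  ]
136 [687.08  55.57 208.  ] [685.36  55.21 214.  ]
137 [684.43  55.56 208.  ] [682.71  55.2  214.  ]
138 [681.77  55.54 208.  ] [680.07  55.18 214.  ]
```

```bash
cat >> h.py <<'E'
YAW=5.1;O=np.array([648.6,34.9,0.]);TY=4.1;T0=np.array([533.7,28.,0.])
def fr(yaw):
    a=np.radians(yaw);return np.array([np.cos(a),np.sin(a),0]),np.array([-np.sin(a),np.cos(a),0])
EX,EY=fr(YAW);TX,TYv=fr(TY);Z=np.array([0,0,1.]);DIN=.5736*EX-.8192*Z
def tc(yk): return O+39*EX+yk*EY+98*Z
def tray(x,y,z): return T0+x*TX+y*TYv+z*Z
S35=ori(YAW,35);V=ori(TY,0)
E
python3 - <<'E'
from h import *
for y in(60,0,-60):
    for d in(-90,6): print(y,d,solve_ik(tc(y)+d*DIN,S35))
    print(solve_ik(tc(y)-40*DIN-100*EX+30*Z,S35))
for y in(49,-30,-68):
    for z in (120,10): print(y,z,solve_ik(tray(0,y,z),V))
print(solve_ik(tray(-106,0,50),V),solve_ik(O-44*EX+50*Z,ori(YAW,0)))
E
```

```text
60 -90 [ -3.1   15.38 -13.85 122.23  49.99  12.43  33.41]
60 6 [  5.46  28.44 -24.43 117.97  89.93  15.7   -2.5 ]
[  5.57  11.33 -24.72 130.66  69.87  12.42  12.04]
0 -90 [ 22.83  18.19 -35.66 121.38  57.26  14.56  34.49]
0 6 [ 20.41  30.74 -35.19 117.62  90.73  17.2    4.7 ]
[ 33.61  14.75 -46.47 129.9   72.17  13.23  18.91]
-60 -90 [ 38.57  21.44 -46.32 120.14  56.58  15.45  42.86]
-60 6 [ 27.05  31.22 -35.29 116.81  87.13  13.67  13.93]
[ 58.03  23.5  -67.38 128.37  76.13  19.51  25.57]
49 120 [ 27.07  30.09 -52.32 110.66  29.5   53.7   54.41]
49 10 [ 17.63  36.7  -40.01 114.9   35.71  41.17  49.37]
-30 120 [ 32.72  28.49 -48.11 110.78  26.61  52.44  65.42]
-30 10 [ 24.4   35.92 -37.63 114.97  33.66  40.26  59.58]
-68 120 [ 34.97  28.06 -45.72 110.32  25.27  52.09  70.76]
-68 10 [ 27.3   35.75 -36.16 114.48  32.4   40.04  64.82]
[ 27.71  25.04 -43.34 127.3   28.54  37.45  57.93] [ 27.94  41.8  -50.06 104.04  39.53  53.42  55.18]
```

```bash
python3 - <<'E'
from h import *
for t in(35,31):
  a=np.radians(t);D=np.sin(a)*EX-np.cos(a)*Z
  for y in(60,0,-60):
    for d in(-80,-40,6): print(t,y,d,solve_ik(tc(y)+d*D,ori(YAW,t)))
    print(solve_ik(tc(y)-35*D-70*EX+20*Z,ori(YAW,t)))
print(solve_ik(tray(0,49,10),ori(TY,-4)))
E
```

```text
35 60 -80 [  6.22  17.79 -24.86 121.44  61.81  15.01  23.01]
35 60 -40 [  6.    22.83 -24.9  120.04  76.29  15.03   9.72]
35 60 6 [  5.46  28.44 -24.43 117.97  89.93  15.7   -2.5 ]
[  5.7   15.75 -24.77 127.54  76.55  13.24   6.75]
35 0 -80 [ 22.68  19.57 -35.81 121.08  61.83  14.68  30.29]
35 0 -40 [ 21.79  24.92 -35.87 119.68  77.55  15.68  16.1 ]
35 0 6 [ 20.41  30.74 -35.19 117.62  90.73  17.2    4.7 ]
[ 32.11  19.94 -46.49 126.78  79.89  16.24  12.79]
35 -60 -80 [ 38.3   22.95 -46.56 119.85  61.46  15.83  38.45]
35 -60 -40 [ 36.83  28.69 -46.78 118.45  77.08  17.74  24.77]
35 -60 6 [ 27.05  31.22 -35.29 116.81  87.13  13.67  13.93]
[ 48.14  24.53 -57.26 125.55  78.6   17.84  22.83]
31 60 -80 [ -0.35  17.45 -16.75 118.24  35.92  17.29  48.19]
31 60 -40 [ -4.99  21.59 -11.12 117.5   40.41  13.58  43.68]
31 60 6 [ -2.54  27.16 -14.07 115.74  57.95  12.54  27.37]
[ -4.09  14.92 -13.07 125.    42.55  13.13  39.92]
31 0 -80 [ 10.39  17.85 -21.13 118.14  29.83  15.96  60.37]
31 0 -40 [  6.16  22.01 -16.48 117.35  35.85  12.59  54.47]
31 0 6 [ 12.67  28.67 -25.27 115.33  62.56  14.16  30.3 ]
[ 13.77  16.01 -24.69 124.58  40.97  12.61  48.88]
31 -60 -80 [ 21.26  19.04 -25.9  117.12  23.33  15.68  73.14]
31 -60 -40 [ 17.1   23.15 -21.76 116.31  29.7   12.45  66.96]
31 -60 6 [ 27.24  31.61 -36.24 114.09  65.08  16.82  35.72]
[ 30.35  18.34 -35.31 123.26  38.91  13.1   58.56]
[ 20.88  40.24 -45.18 111.8   36.63  48.04  49.04]
```

```bash
cat >> h.py <<'E'
def snap(name,cam="wrist"):
    p=viewer.camera_params(cam);im=viewer.camera(cam);cv2.imwrite(f"pics/{name}.png",im);np.savez(f"{name}.npz",**p);return p,im
def st(m=""):
    s=status.get_state();print(m,"t",round(s["time"],2),"ee",s["ee_pos"],"rot",s["tool_rot"],"F",s["force"],"w",round(s["grip_width"],1));return s
def pick(yk,back=80,lim=4):
    c=tc(yk);jaws.set_gripper(36,12)
    robot.move_ptp(c-back*DIN,S35)
    robot.move_straight(c-8*DIN,feed=120)
    hit=robot.move_straight(c+13*DIN,feed=25,force_limit=lim)
    s=st("contact %s"%hit);print("TCP past axis",(s["ee_pos"]-c)@DIN)
    robot.move_straight(np.array(s["ee_pos"])-2.5*DIN,feed=40)
E
python3 - <<'E'
from h import *
pick(0)
st();snap("w2")
E
```

```text
contact True t 6.18 ee [692.2   38.73  91.01] rot [145.01   0.02  95.1 ] F [-2.64 -0.09  3.94] w 36.2
TCP past axis 8.462636607406838
 t 6.43 ee [690.82  38.63  92.86] rot [145.08   0.    95.09] F [-0.23 -0.07 -0.45] w 36.1
```

View pics/w2.png

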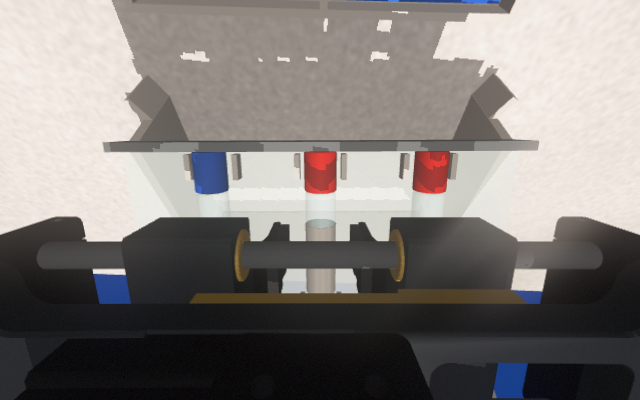

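The jaws straddle the middle red tube, with its cap at (320,172). Contact came 8.5 mm past the tube axis, where 8.5–9 was expected. Next: close, lift and carry.

```bash
cat >> h.py <<'E'
def lift():
    jaws.set_gripper(0,12);s=st("grip")
    p=np.array(s["ee_pos"])
    robot.move_straight(p-35*DIN,feed=120)
    robot.move_straight(p-35*DIN-70*EX+25*Z,feed=200);st("lifted")
def place(y,x=0,show=False):
    robot.move_ptp(tray(x,y,75),V)
    robot.move_straight(tray(x,y,22),feed=120)
    hit=robot.move_straight(tray(x,y,6),feed=25,force_limit=3);st("down %s"%hit)
def release():
    s=status.get_state();jaws.set_gripper(24);robot.dwell(.1)
    robot.move_straight(np.array(s["ee_pos"])+60*Z,feed=150);st("released")
E
python3 - <<'E'
from h import *
lift()
snap("w3")
E
```

```text
grip t 6.97 ee [690.7   38.62  92.96] rot [145.09   0.01  95.09] F [ 0.57 -0.46  0.47] w 16.4
lifted t 7.94 ee [601.72  30.2  146.74] rot [145.04   0.    95.05] F [ 0.63 -0.02 -0.79] w 16.5
```

View pics/w3.png

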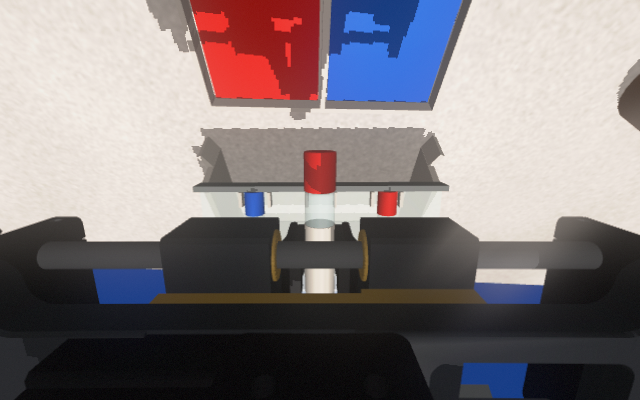

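```bash
python3 - <<'E'
from h import *
p=dict(np.load("w3.npz"));s=status.get_state()
Rt=R.from_euler('xyz',s["tool_rot"],degrees=True).as_matrix()
n=Rt[:,2]
for z in(-15,):
  X=onplane(p,[[320,192],[320,151],[304,170],[336,170]],s["ee_pos"]+z*n,n);print((X-s["ee_pos"])@Rt)
E
```

```text
[[  0.13 -32.29 -15.  ]
 [  0.09 -53.39 -15.  ]
 [ -8.06 -43.79 -15.  ]
 [  8.27 -43.81 -15.  ]]
```

The tube is centred in the grip to about 1 mm. Now placing it.

```bash
python3 - <<'E'
from h import *
place(-67.5)
snap("w4")
E
```

```text
down True t 9.93 ee [538.66 -39.48   9.44] rot [179.99   0.01  94.09] F [-0.12 -0.23  1.71] w 16.5
```

View pics/w4.png

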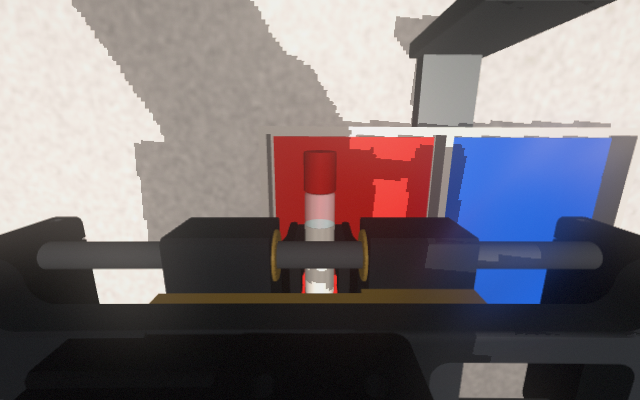

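The tube is in the red compartment, touching down at 9.4 mm (about 10 expected). I'll release it, check, then pick the next red one at y=+60.

```bash
python3 - <<'E'
from h import *
release()
snap("w5")
pick(60)
E
```

```text
released t 11.1 ee [538.33 -39.84  69.19] rot [-179.94    0.03   94.06] F [-0.1   0.08 -0.14] w 24.3
contact True t 13.87 ee [686.88  98.6   91.21] rot [144.99   0.02  95.11] F [-2.88 -0.88  4.14] w 36.1
TCP past axis 8.311536162361529
```

View pics/w5.png

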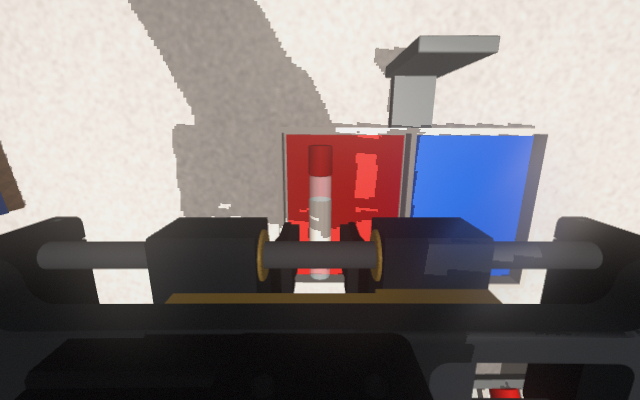

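The first tube rests at (320,190), flat in the red compartment. Lifting the second one and checking the tray from above before I place it.

```bash
python3 - <<'E'
from h import *
lift();snap("w6")
robot.move_ptp(tray(0,-30,75),V);snap("w7");st()
a=cv2.imread("pics/w6.png");b=cv2.imread("pics/w7.png")
cv2.imwrite("pics/w67.png",cv2.resize(np.vstack([a[:300],b[:300]]),(640,600)))
E
```

```text
grip t 14.61 ee [685.36  98.48  93.11] rot [145.08   0.01  95.09] F [ 0.16  1.06 -0.4 ] w 16.3
lifted t 15.57 ee [596.43  90.34 146.9 ] rot [145.03   0.01  95.07] F [ 0.62  0.75 -0.74] w 16.1
 t 16.62 ee [536.    -1.4   74.88] rot [179.97   0.02  94.15] F [ 0.08 -0.52  0.59] w 16.0
```

View pics/w67.png

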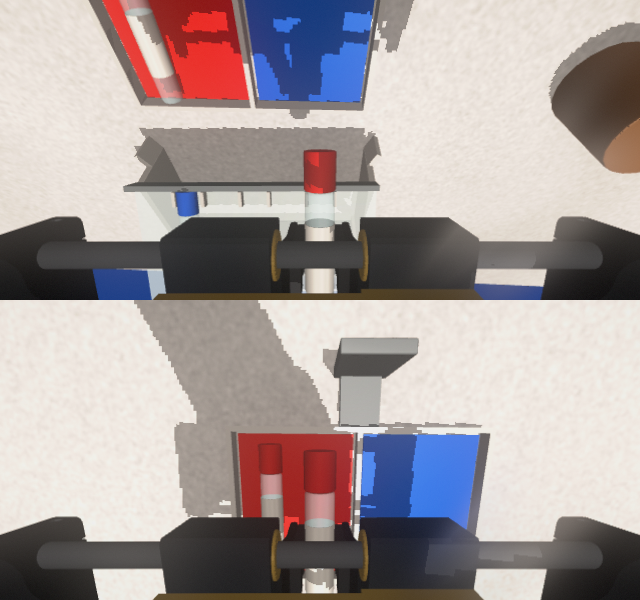

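```bash
python3 - <<'E'
from h import *
p=dict(np.load("w7.npz"))
X=onz(p,[[270,155],[258,155],[282,155]],24)
print([( (x-T0)@TX,(x-T0)@TYv) for x in X])
place(-30);snap("w8")
release();snap("w9")
a=cv2.imread("pics/w8.png");b=cv2.imread("pics/w9.png")
cv2.imwrite("pics/w89.png",cv2.resize(np.vstack([a[:300],b[:300]]),(640,600)))
E
```

```text
[(np.float64(-43.71007948986339), np.float64(-66.0793331607045)), (np.float64(-43.69611377657176), np.float64(-74.85368370396081)), (np.float64(-43.722909572366554), np.float64(-57.30139102778783))]
down True t 17.98 ee [535.97  -2.06   9.46] rot [179.99   0.01  94.09] F [-0.13  0.38  1.88] w 16.3
released t 19.16 ee [535.64  -2.43  69.22] rot [-179.94    0.03   94.06] F [-0.37 -0.57 -0.35] w 24.2
```

View pics/w89.png

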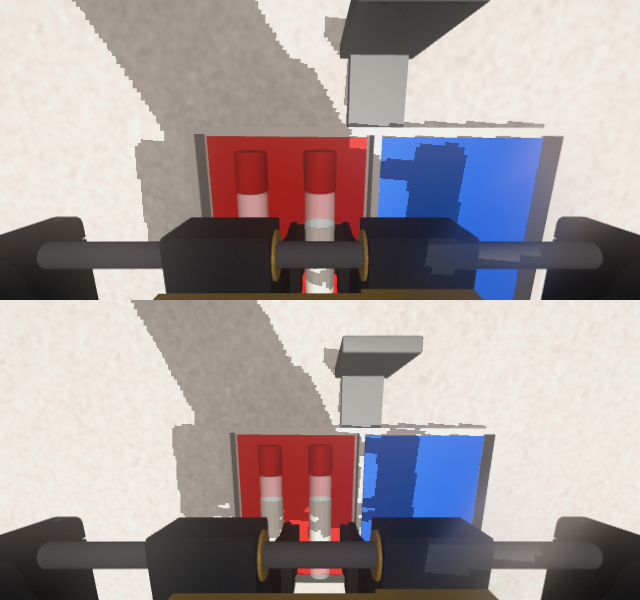

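Both red tubes lie flat and parallel in the red compartment, caps at about (270,160) and (320,160). The blue one is next.

```bash
python3 - <<'E'
from h import *
pick(-60);lift();snap("w10")
place(49);release();snap("w11")
a=cv2.imread("pics/w10.png");b=cv2.imread("pics/w11.png")
cv2.imwrite("pics/w1011.png",cv2.resize(np.vstack([a[:300],b[:300]]),(640,600)))
E
```

```text
contact True t 21.79 ee [697.72 -21.1   90.93] rot [144.99   0.03  95.09] F [-2.28 -0.41  5.07] w 35.7
TCP past axis 8.629926061378038
grip t 22.53 ee [696.23 -21.27  92.85] rot [145.09  -0.    95.07] F [ 0.08  0.78 -0.65] w 16.4
lifted t 23.5 ee [607.17 -29.77 146.55] rot [145.05  -0.01  95.03] F [-0.13 -0.79 -0.6 ] w 16.7
down True t 25.38 ee [530.3   76.85   9.44] rot [179.99   0.01  94.1 ] F [-0.46 -0.08  1.39] w 16.4
released t 26.5 ee [530.05  76.42  69.23] rot [-179.95    0.04   94.06] F [0.35 0.29 0.97] w 24.1
```

View pics/w1011.png

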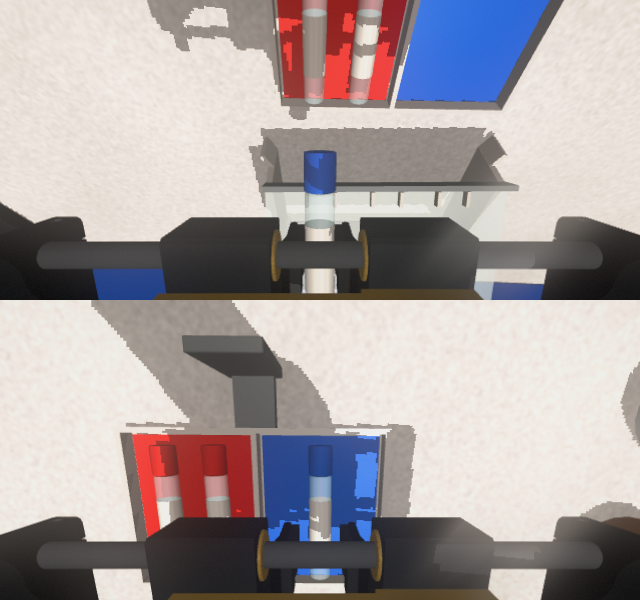

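All three are in place. Now the handle, whose top sits at z=75 in w11.

```bash
python3 - <<'E'
from h import *
im=cv2.imread("pics/w11.png");cv2.imwrite("pics/w11c.png",cv2.resize(im[20:160,160:300],(700,700)))
p=dict(np.load("w11.npz"))
for uv in([183,36],[263,36],[265,49],[187,49]):
  x=onz(p,uv,75)[0];print(uv,x,(x-T0)@TX,(x-T0)@TYv)
E
```

```text
[183, 36] [428.25   2.38  75.  ] -107.00990780051045 -18.01311804182146
[263, 36] [425.33  41.21  75.  ] -107.14770698231631 20.91971038722414
[265, 49] [431.02  42.32  75.  ] -101.39257467017194 21.623681637487923
[187, 49] [433.89   4.07  75.  ] -101.268519978193 -16.733341713750566
```

View pics/w11c.png

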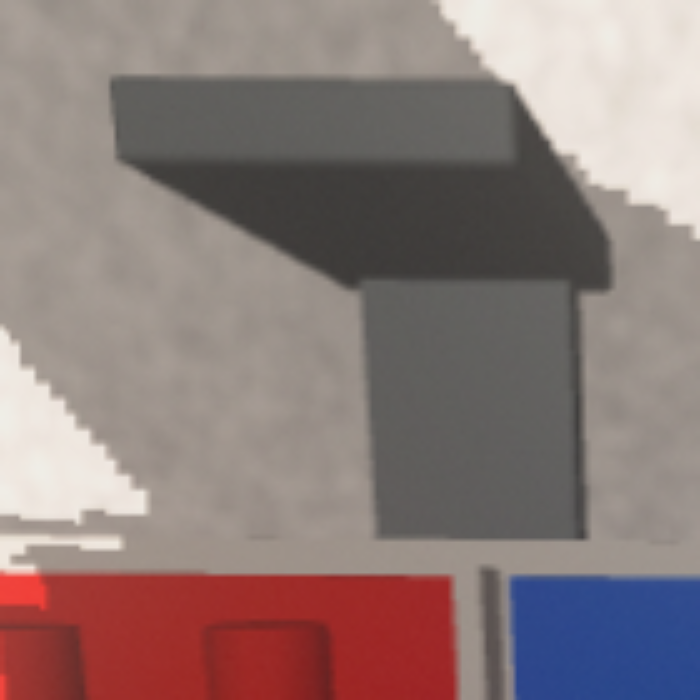

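```bash
python3 - <<'E'
from h import *
s=status.get_state();robot.move_straight(np.array(s["ee_pos"])+70*Z,feed=250)
jaws.set_gripper(70,30)
robot.move_ptp(tray(-104,1.3,125),V)
robot.move_straight(tray(-104,1.3,46),feed=120,force_limit=6);st("at handle")
snap("w12")
E
```

```text
at handle t 29.32 ee [430.53  22.46  46.29] rot [179.95  -0.03  94.14] F [ 0.13 -0.69 -0.01] w 70.0
```

View pics/w12.png

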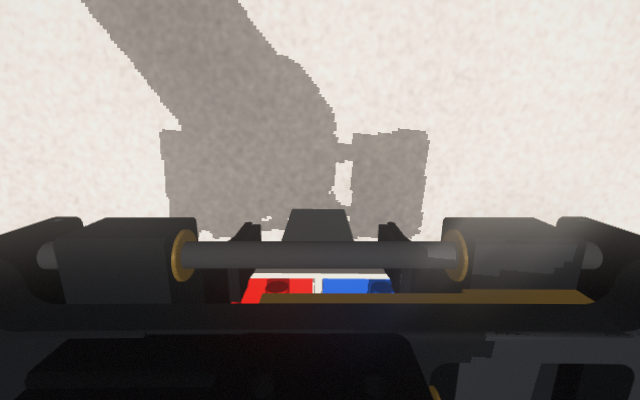

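The handle is centred between the open jaws, at about columns 285–350. Next I grip it and push.

```bash
python3 - <<'E'
from h import *
jaws.set_gripper(0,30);st("grip")
OV=ori(YAW,0)
def tgt(f): return O+(f-40)*EX+46*Z
h=robot.move_straight(tgt(-150),rotation=OV,feed=60,force_limit=15);st("aligned %s"%h)
h=robot.move_straight(tgt(-95),feed=50,force_limit=12);st("in %s"%h)
snap("s1","top");snap("s1s","side")
E
python3 - <<'E'
import cv2,numpy as np
a=cv2.imread("pics/s1.png")[80:280,200:360];b=cv2.imread("pics/s1s.png")[110:270,260:460]
cv2.imwrite("pics/s1c.png",np.hstack([cv2.resize(a,(400,500)),cv2.resize(b,(400,320)) if 0 else cv2.copyMakeBorder(cv2.resize(b,(400,320)),0,180,0,0,0)]))
E
```

```text
grip t 30.01 ee [429.92  21.7   46.12] rot [180.     0.02  94.08] F [-0.48 -0.65  2.33] w 39.8
aligned True t 30.23 ee [429.84  21.71  46.09] rot [-179.68    0.06   94.13] F [-1.08 -0.31  6.12] w 39.7
in True t 30.58 ee [429.8   21.68  46.09] rot [-179.41    0.13   94.09] F [-1.44 -1.24  5.92] w 39.7
```

View pics/s1c.png

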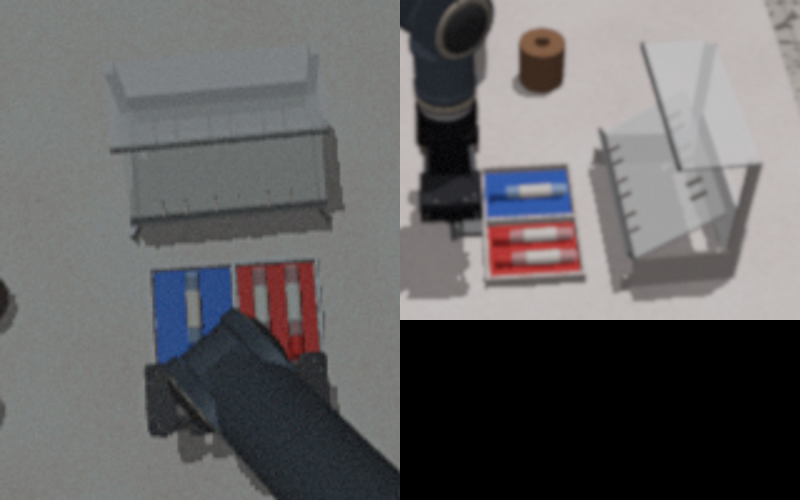

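The force limit tripped at once and the tray hasn't moved. In the top and side views, all tubes still lie flat and nothing touches the tray. I'll probe a small push with a higher limit.

```bash
python3 - <<'E'
from h import *
s=st();print(s["moment"])
p=np.array(s["ee_pos"])
h=robot.move_straight(p+4*EX,feed=30,force_limit=40);s=st(h);print(s["moment"],s["tau"])
robot.dwell(.2);s=st();print(s["moment"],s["joint_pos"])
E
```

```text
t 30.68 ee [429.81  21.7   46.09] rot [-179.43    0.12   94.09] F [-1.59 -0.75  4.92] w 39.7
[ 0.18 -0.03 -0.02]
False t 30.98 ee [432.86  22.1   46.06] rot [-179.27    0.16   94.11] F [-3.47  0.37  4.79] w 39.7
[ 0.18  0.52 -0.03] [ -0.12 -32.44  -6.37 -14.62   0.41  -0.59   0.03]
 t 31.18 ee [432.87  22.08  46.05] rot [-179.28    0.16   94.11] F [-3.25  0.04  4.8 ] w 39.7
[ 0.22  0.53 -0.02] [ 30.91  27.96 -48.24 126.17  33.01  40.01  53.6 ]
```

It slides freely at about 3 N, so the earlier trip was a start-up transient. Continuing with a 35 N limit.

```bash
python3 - <<'E'
from h import *
OV=ori(YAW,0)
def tgt(f): return O+(f-40)*EX+46*Z
h=robot.move_straight(tgt(-150),rotation=OV,feed=25,force_limit=35);st("aligned %s"%h)
if not h:
    h=robot.move_straight(tgt(-95),rotation=OV,feed=30,force_limit=35);st("in %s"%h)
snap("s2","top");snap("s2s","side")
E
python3 - <<'E'
import cv2,numpy as np
a=cv2.imread("pics/s2.png")[80:280,200:360];b=cv2.imread("pics/s2s.png")[110:270,260:460]
cv2.imwrite("pics/s2c.png",np.hstack([cv2.resize(a,(400,500)),cv2.copyMakeBorder(cv2.resize(b,(400,320)),0,180,0,0,0)]))
E
```

```text
aligned False t 32.37 ee [455.58  18.54  46.03] rot [-179.6     0.08   95.18] F [-10.37   1.1   15.  ] w 39.8
in False t 34.35 ee [510.56  22.69  46.04] rot [-179.59    0.13   95.12] F [-10.01  -1.43  12.87] w 39.6
```

View pics/s2c.png

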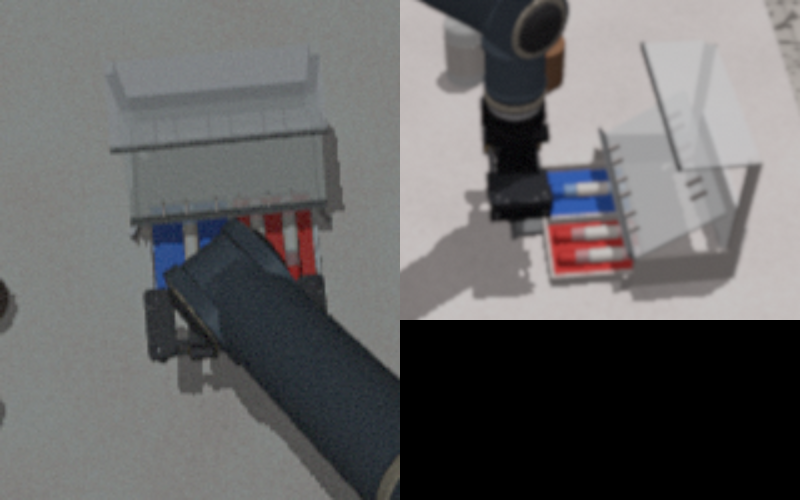

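The tray is square in the mouth and the tubes are still lying in place. Pushing it home.

```bash
python3 - <<'E'
from h import *
OV=ori(YAW,0)
def tgt(f): return O+(f-40)*EX+46*Z
h=robot.move_straight(tgt(-12),rotation=OV,feed=50,force_limit=30);st("near %s"%h)
if not h:
    h=robot.move_straight(tgt(3),rotation=OV,feed=15,force_limit=12);s=st("home %s"%h)
    print((np.array(s["ee_pos"])-O)@EX+40,(np.array(s["ee_pos"])-O)@EY)
snap("s3","top");snap("s3s","side")
E
python3 - <<'E'
import cv2,numpy as np
a=cv2.imread("pics/s3.png")[80:280,200:360];b=cv2.imread("pics/s3s.png")[110:270,260:460]
cv2.imwrite("pics/s3c.png",np.hstack([cv2.resize(a,(400,500)),cv2.copyMakeBorder(cv2.resize(b,(400,320)),0,180,0,0,0)]))
E
```

```text
near False t 36.26 ee [594.51  30.23  46.09] rot [-179.72    0.07   95.11] F [-6.49 -0.5   8.34] w 39.6
home False t 37.41 ee [609.49  31.56  46.09] rot [-179.73    0.07   95.12] F [-6.67 -0.29  8.  ] w 39.5
0.7523132631105867 0.1516004046661815
```

View pics/s3c.png

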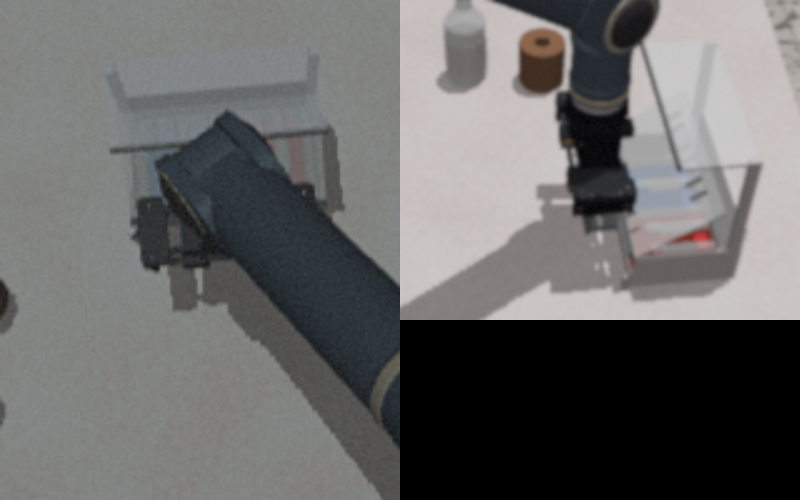

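The estimated front position is +0.75 mm with no stop contact felt yet. I'll seek the back stop gently.

```bash
python3 - <<'E'
from h import *
OV=ori(YAW,0)
s=st();p=np.array(s["ee_pos"])
h=robot.move_straight(p+8*EX,feed=12,force_limit=10);s=st("stop %s"%h)
print((np.array(s["ee_pos"])-O)@EX+40,(np.array(s["ee_pos"])-O)@EY)
E
```

```text
t 37.51 ee [609.49  31.59  46.1 ] rot [-179.72    0.07   95.12] F [-6.29 -0.98  8.21] w 39.3
stop True t 37.92 ee [611.47  31.74  46.12] rot [-179.37    0.16   95.11] F [-0.36 -1.1   4.7 ] w 39.3
2.7321557460467076 0.1495825005562039
```

```bash
python3 - <<'E'
from h import *
jaws.set_gripper(70,10);s=st("open")
p=np.array(s["ee_pos"])
robot.move_straight(p+90*Z,rotation=ori(YAW,0),feed=120)
robot.move_straight(p+np.array([0,0,200])-110*EX,rotation=ori(YAW,15),feed=200)
snap("w13");st()
robot.move_ptp((420,-330,300),ori(-30,0))
snap("s4","top");snap("s4s","side");st()
a=cv2.imread("pics/s4.png")[80:280,200:360];b=cv2.imread("pics/s4s.png")[110:270,260:460]
cv2.imwrite("pics/s4c.png",np.hstack([cv2.resize(a,(400,500)),cv2.copyMakeBorder(cv2.resize(b,(400,320)),0,180,0,0,0)]))
E
```

```text
open t 38.74 ee [610.85  31.54  45.63] rot [-179.31    0.16   95.11] F [-0.67 -0.36  0.08] w 69.9
 t 40.62 ee [501.61  21.61 245.17] rot [165.04  -0.07  95.08] F [ 0.19 -1.2  -0.06] w 69.6
 t 42.08 ee [ 420.82 -328.04  300.16] rot [179.99   0.02  60.21] F [ 0.1  -0.34  0.3 ] w 70.1
```

View pics/s4c.png

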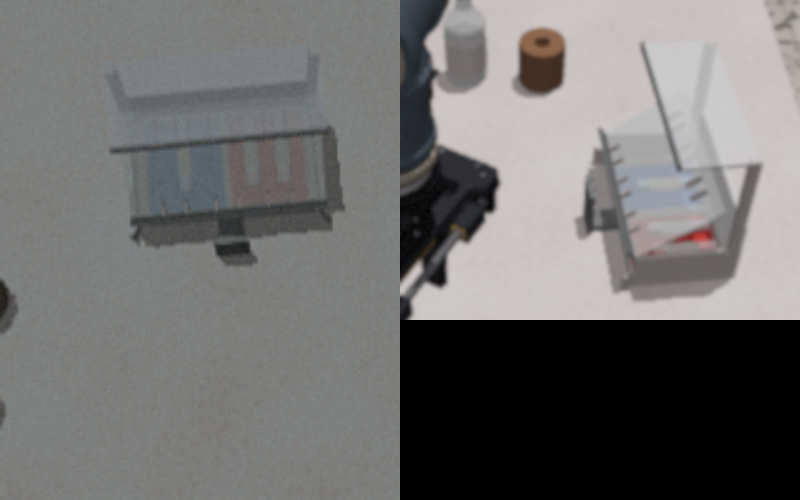

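View pics/w13.png

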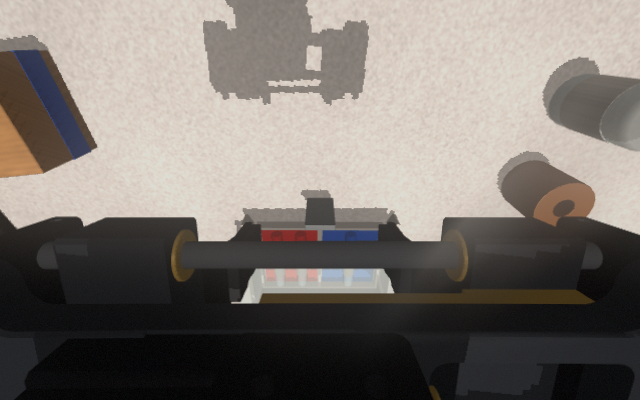

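```bash
python3 - <<'E'
from h import *
im=cv2.imread("pics/s4.png");P=viewer.camera_params("top")
# predicted positions if home
def org(x,y,z): return O+x*EX+y*EY+z*Z
pts={"handle top back-left":(-44,20,75),"ht back-right":(-44,-20,75),"ht front-l":(-36,20,75),"ht front-r":(-36,-20,75),"rimfront l":(2,100,18),"rimfront r":(2,-100,18),"red c":(66,-49,7),"blue c":(66,49,7)}
c=cv2.resize(im[140:200,240:340],(800,480),interpolation=cv2.INTER_CUBIC)
c=cv2.convertScaleAbs(c,alpha=1.7,beta=0)
for k,v in pts.items():
    q=proj(P,org(*v))[0];print(k,q)
    cv2.circle(c,tuple(int(a) for a in ((q-[240,140]+.5)*8)),3,(0,255,0),-1)
cv2.imwrite("pics/s4d.png",c)
E
```

```text
handle top back-left [285.29 178.09]
ht back-right [299.47 176.79]
ht front-l [285.05 175.31]
ht front-r [299.21 174.02]
rimfront l [257.77 169.02]
rimfront r [325.54 162.87]
red c [306.33 144.39]
blue c [273.6  147.33]
```

View pics/s4d.png

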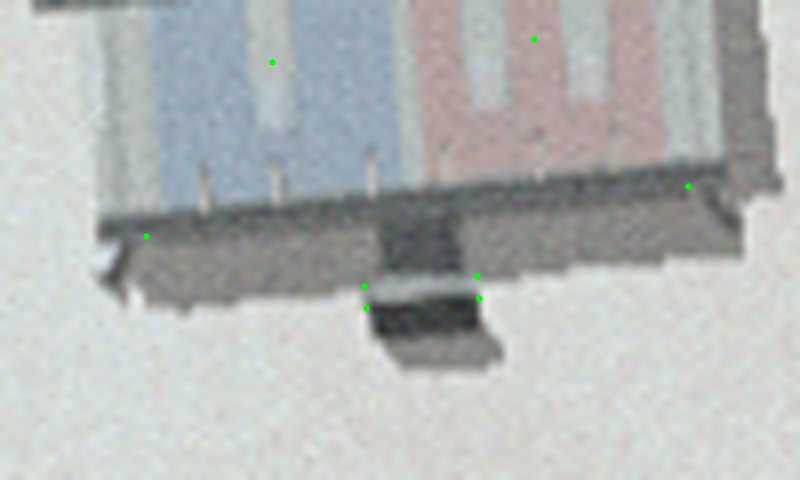

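The handle top's light band matches the position predicted for a flush, centred tray to within about 1–2 mm. The liners and tubes are visible in the right places. Handing in.

```bash
python3 - <<'E'
from h import *
order.job_done();st("done")
E
```

```text
the job is handed in; nothing more can be done
the job is handed in; nothing more can be done
```

All three tubes are lying flat in the compartments of their cap colours: two red in the right, one blue in the left. The loaded tray is home in the bay. I handed the job in at about 42 s of the 72 s allowed; no verdict is reported.

- **Tubes:** I picked each one with the gripper tilted square to the shelf, found the shelf by touch, and set each tube down by touch. No tube fell. After release, the pictures showed each tube flat and parallel in its compartment.
- **Tray:** In the last top-camera picture, the handle lies within about 1–2 mm of where a flush, centred tray would put it. The gripper's position when the push stopped read about +2.7 mm past flush and 0.15 mm sideways. Full back-stop contact would give about +2 mm.
- **Bystanders:** The arm never worked near the bottle, wrap roll or glove box. I did not re-measure their positions at the end.

**Checks that disagreed:**
- The first two pushes tripped the force limit without moving the tray. Probing showed it slid freely at about 3 N, so I put the trips down to a start-up transient.
- The last push stopped on its 10 N limit, but the force read near zero just afterwards. I therefore can't be certain it was touching the back stop, though the pictures and the position reading agree that it is home.

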